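# Latch, power and lamp-test an inspection robot

## Task

Close up and lamp-test the inspection robot on the bench, only by pressing with the fingertips: first push its raised orange battery-hatch latch fully down, then press the green end of its power rocker down to switch it on, and only then press the blue button on the loose button box fully down and let it come back up. Do not press the red or white button, and leave the button boxes and everything else on the bench where they stand: pick nothing up.

Things in the scene. Friction and masses are not known exactly. Their poses are not given: they have to be found in the camera images.
- chassis: Dark grey inspection robot, 200 (x) x 340 (y) x 110 mm high, bolted to the bench; it cannot move. Origin on the bench under its centre, z up; its cover is level at 110 mm. On the cover at +y lies an aluminium battery hatch with the orange latch, at -y the power rocker in a grey bezel. Its yaw stays within 0.3 rad of the world axes.
- latch (a joint): Orange latch flap, 58 mm long, 32 wide, 6 thick, hinged on a level pin along the robot's y at (35, 75, 118) mm in the chassis frame; the flap runs from the pin towards the robot body's -x. Value in rad: the angle by which its free end stands up; 0 is fully down (flap level, top face 121 mm above the bench), the stop is at 0.8. It starts at 0.45 to 0.75, is held by friction alone (about 4 N pressed 38 mm from the pin) and stays where it is left.
- latch_press (a point): Point fixed to the robot (it does not move with the flap): where the top face of the flap, 38 mm from its pin, lies once the flap is fully down; in the chassis frame (-3, 75, 121) mm. Pressing straight down over this point closes the flap; while raised, the flap stands up to 40 mm higher here.
- rocker (a joint): Power rocker, 60 mm long (along the robot's x) and 30 wide, a shallow V; the half towards +x is green (on), the other black. It pivots on a level axis along the robot's y at (0, -75, 122) mm in the chassis frame. Value in rad: -0.2 off (green end up), +0.2 on (green end fully down). It starts within 0.04 of off; friction holds it where it is left (about 4 N at the green end).
- rocker_on_end (a point): Point on the top face of the rocker's green half, 20 mm from the pivot; moves with the rocker. About 132 mm above the bench when off and 124 mm when on; the bezel around is at 116 mm.
- blue_box: Loose grey button box, 76 x 76 x 50 mm, about 0.5 to 0.9 kg, with one blue button on its top at the centre. Origin centre of its underside. The three boxes (blue, red, white) are alike but for the button and swap places between runs.
- red_box: Loose grey button box, 76 x 76 x 50 mm, about 0.5 to 0.9 kg, with one red button on its top at the centre. Origin centre of its underside. The three boxes (blue, red, white) are alike but for the button and swap places between runs.
- white_box: Loose grey button box, 76 x 76 x 50 mm, about 0.5 to 0.9 kg, with one white button on its top at the centre. Origin centre of its underside. The three boxes (blue, red, white) are alike but for the button and swap places between runs.
- blue_button_top (a point): Centre of the top face of the blue button, 36 mm across, 74 mm above the bench when up (moves with the button); black housing ring round it at 62 mm.
- red_button_top (a point): Centre of the top face of the red button, 36 mm across, 74 mm above the bench when up (moves with the button); black housing ring round it at 62 mm.
- white_button_top (a point): Centre of the top face of the white button, 36 mm across, 74 mm above the bench when up (moves with the button); black housing ring round it at 62 mm.
- blue_button (a joint): Travel of the blue button in m: 0 up, 0.008 fully down (top then at 66 mm). A spring lifts it again; about 2 N to start it, 6 N fully down.
- red_button (a joint): Travel of the red button in m: 0 up, 0.008 fully down (top then at 66 mm). A spring lifts it again; about 2 N to start it, 6 N fully down.
- white_button (a joint): Travel of the white button in m: 0 up, 0.008 fully down (top then at 66 mm). A spring lifts it again; about 2 N to start it, 6 N fully down.
- screwdriver: Loose screwdriver, 170 mm long, black handle, lying on the right; bystander. Origin under its middle.
- jar: Loose small jar, 52 mm across, 60 high, grey lid; bystander. Origin centre of its underside.
- bottle: Loose white bottle, 56 mm across, 130 high, black cap; bystander. Origin centre of its underside.
- lens_ring: Loose aluminium ring, 68 mm across, 14 high; bystander. Origin centre of its underside.
- motor: Loose steel motor can, 36 mm across, 55 high, standing; bystander. Origin centre of its underside.
- tray: Loose empty blue tray, 120 x 90 x 35 mm; bystander. Origin centre of its underside.
There are look-alikes about, which are no part of the job. Leave any pink look-alike of the blue_box alone.

How it is judged (in metres and radians):
On the way, in this order (a step that is already met when the one before it is completed fails the run):
1. the orange latch is fully down (value of joint latch below 0.06 rad), for 0.1 s.
2. the rocker is switched on, the latch still down (value of joint latch below 0.06 rad and value of joint rocker above 0.14 rad), for 0.1 s.
3. the blue button is pressed fully down with the latch down and the rocker on (all of step 2 and value of joint blue_button above 0.006 m), for 0.1 s.
At the end, for the whole second after the job is handed in: Latch flap within 0.06 rad of fully down, rocker beyond +0.14 rad (on), all three buttons up (less than 2 mm down), the three button boxes at rest, upright (within 0.1 rad) and within 30 mm of where they started (all of step 2 and value of joint each of blue_button, red_button, white_button below 0.002 m and distance of each of blue_box, red_box, white_box from where it was at the start of the episode below 0.03 m and angle between each of blue_box, red_box, white_box's own z axis and vertical below 0.1 rad and linear speed of each of blue_box, red_box, white_box below 0.02 m/s); the robot touches nothing.
It fails at once if the rocker is switched over while the latch is still up (value of joint rocker above 0.08 rad and value of joint latch above 0.1 rad).
It fails at once if the blue button is pressed before the rocker is on (value of joint blue_button above 0.004 m and value of joint rocker below 0.1 rad).
It fails at once if the red or white button is pressed (value of joint any of red_button, white_button above 0.003 m).
It fails at once if a button box is lifted, tipped or pushed away (height (world z) of any of blue_box, red_box, white_box above 0.012 m or not (distance of blue_box from where it was at the start of the episode below 0.03 m) or not (distance of red_box from where it was at the start of the episode below 0.03 m) or not (distance of white_box from where it was at the start of the episode below 0.03 m) or not (angle between blue_box's own z axis and vertical below 0.1 rad) or not (angle between red_box's own z axis and vertical below 0.1 rad) or not (angle between white_box's own z axis and vertical below 0.1 rad)).
It fails at once if a bystander is moved or lifted more than 30 mm (distance of any of screwdriver, jar, bottle, lens_ring, motor, tray from where it was at the start of the episode above 0.03 m).
It also fails if it takes over 62 s, if anything falls off the work surface, if the arm or the gripper's body presses on something with over 40 N, if the wrist force passes 120 N, or if a joint passes its speed limit or range.

## Robot

A 6-joint arm with a two-finger parallel gripper is mounted at the origin on the work surface. World frame = base frame: x ahead of the robot, y to its left, z up, the work surface at z = 0. Lengths are in m, angles in degrees, forces in N, time in s.
With the tool pointing down it reaches from about 0.4 to 0.825 m from the base axis. Payload 7 kg.
Tool frame: the origin (TCP) lies at the very end of the fingers, on their centre line; the grasp point (between the pads) lies 19 mm behind it (r.grasp_offset is the z of the grasp point in the tool frame, in m); z points along the fingers, y is the direction in which the jaws open and shut (so a half turn about z gives the same grasp; the last joint's range is limited). The gripper opens to 88 mm and grips with 3 to 60 N. Pads are 19 mm wide; open, the fingers measure 130 mm over their backs; the gripper's body (78 mm by 193 mm) begins 47 mm behind the grasp point.
Start: joints at [-48.81, 20.546, 0.682, 0, -70.136, -16.507], TCP at [0.282, -0.613, 0.227] pointing down, gripper open.
Joint ranges: [-176.03, 176.03], [-82.01, 121.73], [-58.28, 71.71], [-173.87, 95.51], [-174.79, -0.11], [-173.66, 173.66]. Speed limits (degrees/s): [136.94, 136.94, 172.46, 180, 180, 180].

## Interface

Orientations are given as [roll, pitch, yaw] about the fixed x, y, z axes, in that order (R = Rz(yaw) Ry(pitch) Rx(roll)).
In Python, from plant import r gives the robot as it stands.
- The arm moves only by the tool carry_out, never from a script. Its argument "plan" is a list of rows, each a list of 6 numbers: the shift along the world's x, y, z in m, then the turn, a rotation vector about the world's x, y, z in rad. In form: [[tx, ty, tz, wx, wy, wz], ...]. A call has 1 to 12 rows; each row shifts and turns the pose as measured when the row begins; what a row does not reach is not made up. A row lasts 1/12 s, in which the tool goes at most 41.7 mm and 7.16 degrees, less where a joint would pass 70% of its speed; a pose out of reach is approached as far as the arm can. A call with a gripper value outside its range is refused whole. "fingers" is the closure, from -1 (fully open) to 1 (shut), set as the call begins (left out, the last holds). The fingers move at their own pace and stop on an object; "force" is the grip in N (left out, the last holds). Time passes only in rows, so rows that do not move let the fingers close. It gives the time, the measured TCP pose, the force and the opening at its end, in the units of the state.
- r.get_state(): the state, without advancing time (a new reading comes with each control period).
- r.capture(name): name is "scene" or "top" or "wrist"; returns the picture (480x640x3 uint8, red, green, blue); there is no depth.
- r.camera_model(name): a dict with "fov_y" (degrees; the focal length in pixels is half the picture's height over the tangent of half this angle, whatever the lens; pixels are square), "cx", "cy" (the principal point, pixels), "k1" (the pictures are not rectified: a ray, as slopes to the right and down, at radius r is drawn at 1 + k1 r^2 times it, then the intrinsics apply), "R" (3x3) and "t" (3): a world point X has camera coordinates R X + t; the wrist camera has in their place "mount" (4x4, takes a point from camera to tool coordinates, whose origin is the TCP and whose axes are the flange's). Camera axes: x right, y down, z forward; pixel columns grow to the right and rows downward; lengths in m; the calibration is good to about 2 mm. A picture is of the moment at which its call begins: read the wrist's pose just before it. camera_model takes no time and is no camera call.
- r.close_job(): hands the job in, once; it reports no verdict.
The state is a dict: "time_s": time; "joints": joint angles; "qd": joint speeds; "joint_torque": joint torques, N m; "tcp_pos": TCP position; "eef_rot": TCP orientation; "contact_force": force on the tool from outside, world axes, zero at the start; "moment": the same for the moment, N m; "gripper_width": finger opening in m.
Only numpy, scipy, OpenCV 4.12 (cv2) and the standard library are available. Lean on these libraries where they do the work, as an engineer would, in place of code of your own. Each camera call takes 0.05 s, during which the arm holds its last target.

## Working session

There is one attempt and no reset: what is moved stays moved. The work goes in short steps, Python scripts to look and compute and a tool call to move; the robot and the scene stay as the last step left them, time stands still between calls to the robot, and variables do not carry over. Pictures are saved under pics/ and viewed, and the job is handed in when it is done.

Besides the shell and the picture viewer there is one more tool, called as name(argument=value, ...), one argument or row to a line, values as JSON. carry_out: Moves the arm, as the interface text tells. Its arguments: {"type":"object","properties":{"plan":{"type":"array"},"fingers":{"type":"number"},"force":{"type":"number"}},"required":["plan"]}

```bash
mkdir -p pics; ls; python3 - <<'E'
from plant import r
import cv2
print(r.get_state())
for n in ("scene","top"):
    m=r.camera_model(n);print(n,m)
    cv2.imwrite(f"pics/{n}0.png",r.capture(n)[:,:,::-1])
print(r.camera_model("wrist"))
E
```

```text
pics
{'time_s': 0.0, 'joints': array([-4.88109308e+01,  2.05901932e+01,  6.34297943e-01, -2.07952413e-02,
       -7.01352506e+01, -1.65054905e+01]), 'qd': array([-0.04473255, -0.01264941, -0.02950817,  0.01239809,  0.13498789,
       -0.08146063]), 'joint_torque': array([ 1.63132168e-03, -5.82705295e+01,  2.93052936e+01,  6.99711442e+00,
        6.68093868e-03, -1.82067188e-04]), 'tcp_pos': array([ 0.28164795, -0.6128995 ,  0.22563856]), 'eef_rot': array([ 1.79907056e+02, -7.15439807e-03, -1.55323497e+02]), 'contact_force': array([ 0.33548354, -0.37176571, -0.83208021]), 'moment': array([ 0.02285038,  0.01520132, -0.04544217]), 'gripper_width': 0.08745327873802039}
scene {'fov_y': 57.71260967250119, 'cx': 318.5685507812734, 'cy': 239.9111954770896, 'k1': -0.04086656586873203, 'R': array([[ 0.50047196,  0.86573985, -0.004725  ],
       [ 0.52814722, -0.30962983, -0.7906895 ],
       [-0.68599441,  0.39322242, -0.61219915]]), 't': array([-0.12949786, -0.25449477,  1.50470842])}
top {'fov_y': 44.56523330862134, 'cx': 307.22314714891655, 'cy': 245.01222992183583, 'k1': -0.09351324435002555, 'R': array([[-0.0223485 , -0.99974814,  0.00204949],
       [-0.98823951,  0.02178096, -0.15135478],
       [ 0.15127202, -0.00540794, -0.98847738]]), 't': array([-0.14571324,  0.55679989,  1.62962483])}
{'fov_y': 65.57313447394966, 'cx': 325.80242957970273, 'cy': 236.01815691857541, 'k1': -0.07840524455610663, 'mount': array([[ 1.74203984e-04, -9.65716593e-01, -2.59598596e-01,
         7.02309200e-02],
       [ 9.99999978e-01,  1.38923296e-04,  1.54251408e-04,
        -2.01218192e-04],
       [-1.12898852e-04, -2.59598617e-01,  9.65716597e-01,
        -1.58727143e-01],
       [ 0.00000000e+00,  0.00000000e+00,  0.00000000e+00,
         1.00000000e+00]])}
```

View pics/scene0.png

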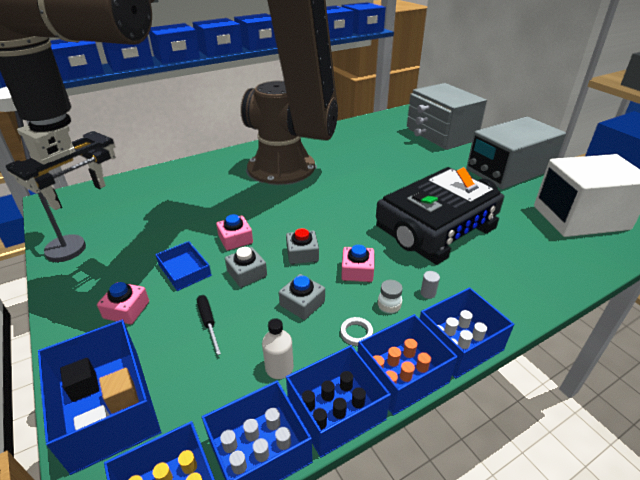

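View pics/top0.png

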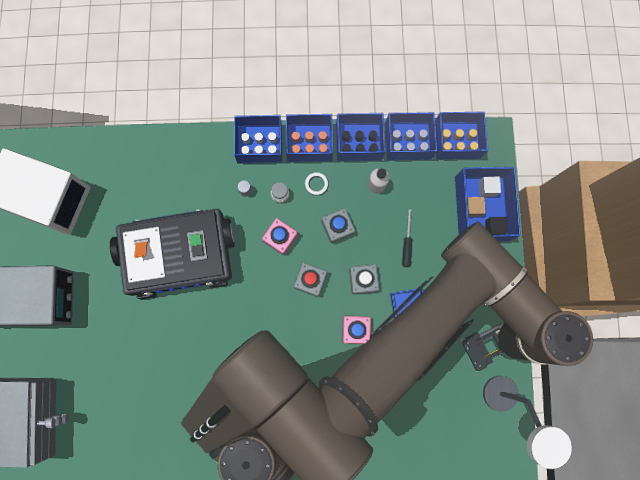

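Seen in the top view. Blue-button candidates are the grey box (338,224), pink boxes (280,234) and (357,329), and a third pink one at scene (122,293). By the description I choose the grey one, scene (301,286). Latch: orange at top (141,249). Rocker: green at top (195,240). Other orange and green things, such as the parts in the bins at (309,143), are off the robot. Next, a close crop and measurement.

```bash
cat > h.py <<'E'
import numpy as np, cv2
from plant import r
def K(m):
    f=240/np.tan(np.radians(m['fov_y']/2)); return np.array([[f,0,m['cx']],[0,f,m['cy']],[0,0,1]])
def ray(m,uv,R=None,t=None):
    n=cv2.undistortPoints(np.array(uv,float).reshape(-1,1,2),K(m),np.array([m['k1'],0,0,0,0])).reshape(-1,2)
    R=m['R'] if R is None else R; t=m['t'] if t is None else t
    d=np.c_[n,np.ones(len(n))]@R; return -R.T@t,d
def plane(m,uv,z):
    c,d=ray(m,uv); return c+d*((z-c[2])/d[:,2])[:,None]
def proj(m,X):
    p=np.asarray(X)@m['R'].T+m['t']
    q,_=cv2.projectPoints(p.reshape(-1,1,3),np.zeros(3),np.zeros(3),K(m),np.array([m['k1'],0,0,0,0.])); return q.reshape(-1,2)
def tri(A,B):
    M=np.zeros((3,3));b=np.zeros(3)
    for c,d in (A,B):
        d=d[0]/np.linalg.norm(d[0]);P=np.eye(3)-np.outer(d,d);M+=P;b+=P@c
    return np.linalg.solve(M,b)
def blobs(img,lo,hi,amin=20,roi=None):
    h=cv2.cvtColor(img,cv2.COLOR_RGB2HSV);k=cv2.inRange(h,lo,hi)
    if roi: z=np.zeros_like(k);x0,y0,x1,y1=roi;z[y0:y1,x0:x1]=k[y0:y1,x0:x1];k=z
    n,l,s,c=cv2.connectedComponentsWithStats(k)
    return [(c[i].round(1),int(s[i,4]),s[i,:4]) for i in range(1,n) if s[i,4]>amin],k
E
python3 - <<'E'
from h import *
top=cv2.imread('pics/top0.png')[:,:,::-1].copy();sc=cv2.imread('pics/scene0.png')[:,:,::-1].copy()
a=cv2.resize(top[185:315,100:240],None,fx=4,fy=4,interpolation=cv2.INTER_CUBIC);cv2.imwrite('pics/c1.png',a[:,:,::-1])
a=cv2.resize(top[195:295,260:400],None,fx=5,fy=5,interpolation=cv2.INTER_CUBIC);cv2.imwrite('pics/c2.png',a[:,:,::-1])
a=cv2.resize(sc[150:270,370:520],None,fx=5,fy=5,interpolation=cv2.INTER_CUBIC);cv2.imwrite('pics/c3.png',a[:,:,::-1])
mt,ms=r.camera_model('top'),r.camera_model('scene')
for nm,lo,hi in (('blue',(105,150,60),(125,255,255)),('orange',(5,150,120),(18,255,255)),('green',(50,150,90),(70,255,255))):
    for im,n,roi in ((top,'top',(100,180,400,345)),(sc,'scene',(100,150,520,320))):
        for b in blobs(im,lo,hi,25,roi)[0]: print(nm,n,b[0],b[1],b[2],plane(mt if n=='top' else ms,b[0],.074 if nm=='blue' else .13).round(3))
E
```

```text
blue top [338.5 222.5] 120 [333 217  12  12] [[ 0.611 -0.247  0.074]]
blue top [279.  233.6] 117 [273 228  13  13] [[ 0.583 -0.079  0.074]]
blue top [396.1 299.7] 84 [391 292   9  18] [[ 0.39  -0.401  0.074]]
blue top [357.5 329.3] 114 [352 324  12  12] [[ 0.311 -0.291  0.074]]
blue scene [483.7 216.5] 46 [481 210   7  14] [[0.64  0.278 0.074]]
blue scene [232.3 219.8] 137 [226 214  14  12] [[ 0.322 -0.294  0.074]]
blue scene [475.6 221.2] 50 [473 215   7  14] [[0.644 0.244 0.074]]
blue scene [467.  226.4] 54 [464 220   7  14] [[0.65  0.208 0.074]]
blue scene [458.1 231.6] 57 [455 225   7  14] [[0.655 0.172 0.074]]
blue scene [183.  265.1] 1673 [155 242  56  49] [[ 0.434 -0.456  0.074]]
blue scene [358.4 250.9] 165 [351 245  16  13] [[ 0.592 -0.084  0.074]]
blue scene [301.3 282.9] 207 [293 276  17  15] [[ 0.62  -0.251  0.074]]
blue scene [118.2 289.1] 213 [109 282  19  15] [[ 0.44  -0.599  0.074]]
blue scene [460.6 307.8] 1579 [404 287 105  33] [[ 0.847 -0.008  0.074]]
orange top [140.4 249.2] 150 [135 242  12  16] [[0.539 0.296 0.13 ]]
orange scene [464.9 176.7] 175 [457 167  17  20] [[0.529 0.306 0.13 ]]
green scene [429.5 198.6] 82 [421 196  17   8] [[0.565 0.147 0.13 ]]
```

View pics/c1.png

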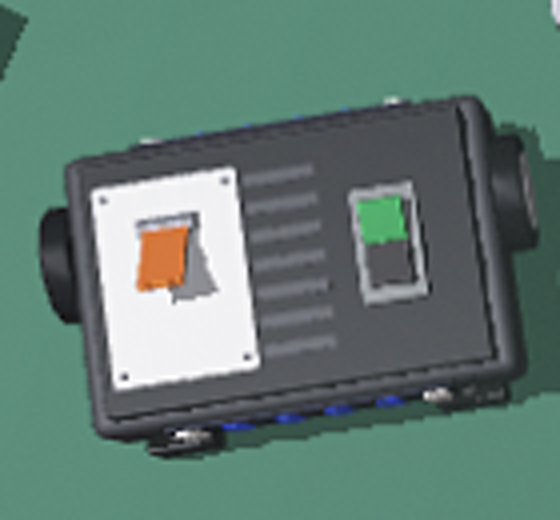

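View pics/c2.png

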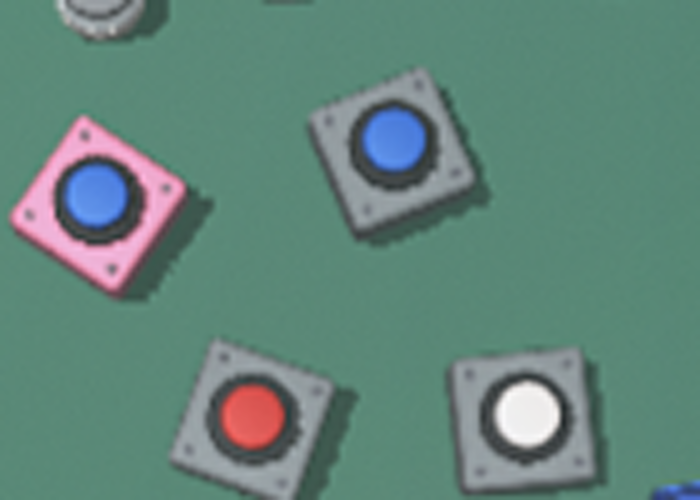

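View pics/c3.png

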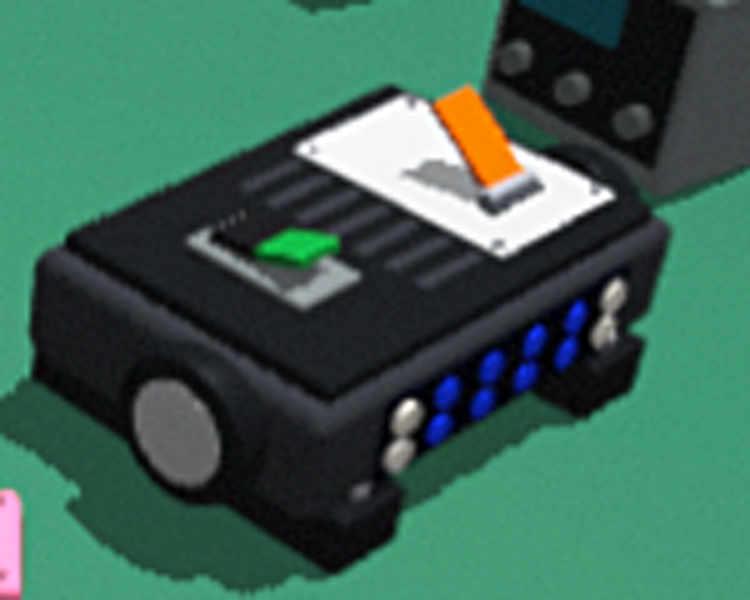

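```bash
python3 - <<'E'
from h import *
mt=r.camera_model('top')
cv=lambda p:[(100+(x+.5)/4-.5,185+(y+.5)/4-.5) for x,y in p]
B=plane(mt,cv([(349,192),(410,182),(428,293),(365,305)]),.116);H=plane(mt,cv([(92,187),(233,167),(260,364),(114,390)]),.113)
for P in (B,H):
    print(P.round(4),P.mean(0).round(4))
    for i in range(4):
        d=P[(i+1)%4]-P[i];print(i,np.linalg.norm(d).round(3),np.degrees(np.arctan2(d[1],d[0])).round(1))
print('hinge',plane(mt,cv([(167,217)]),.120))
b=B.mean(0)[:2];h=H.mean(0)[:2];print(np.linalg.norm(h-b))
E
```

```text
[[0.5839 0.1721 0.116 ]
 [0.5899 0.13   0.116 ]
 [0.5128 0.1173 0.116 ]
 [0.5054 0.1604 0.116 ]] [0.548 0.145 0.116]
0 0.043 -81.9
1 0.078 -170.6
2 0.044 99.6
3 0.079 8.5
[[0.5921 0.3523 0.113 ]
 [0.6038 0.2537 0.113 ]
 [0.4668 0.2329 0.113 ]
 [0.4509 0.3335 0.113 ]] [0.5284 0.2931 0.113 ]
0 0.099 -83.2
1 0.139 -171.4
2 0.102 99.0
3 0.142 7.6
hinge [[0.56864328 0.29714344 0.12      ]]
0.1494294509660344
```

Chassis centre is about (0.538, 0.219) with yaw about 8.2°, and the 150 mm from bezel to hatch checks out. Targets:
- latch press: (0.524, 0.293)
- green end: (0.568, 0.147)
- blue button: about (0.612, -0.248)

Next: shut the fingers, align the jaw axis with the robot's y and travel high.

carry_out(
  plan=[
    [0.021, 0.03, 0.003, 0, 0, -0.024],
    [0.021, 0.03, 0.003, 0, 0, -0.024],
    [0.021, 0.03, 0.003, 0, 0, -0.024],
    [0.021, 0.03, 0.003, 0, 0, -0.024],
    [0.021, 0.03, 0.003, 0, 0, -0.024],
    [0.021, 0.03, 0.003, 0, 0, -0.024],
    [0.021, 0.03, 0, 0, 0, -0.024],
    [0.021, 0.03, 0, 0, 0, -0.024],
    [0.021, 0.03, 0, 0, 0, -0.024],
    [0.021, 0.03, 0, 0, 0, -0.024],
    [0.021, 0.03, 0, 0, 0, -0.024],
    [0.021, 0.03, 0, 0, 0, -0.024],
  ],
  fingers=1,
  force=20,
)

```text
time_s: 1.1
tcp_pos: [0.5345, -0.239, 0.2381]
eef_rot: [179.4, -0.3, -173.3]
contact_force: [0.8, -0.4, -0.2]
gripper_width: 0.0134
```

carry_out(
  plan=[
    [0, 0.035, 0, 0, 0, 0],
    [0, 0.035, 0, 0, 0, 0],
    [0, 0.035, 0, 0, 0, 0],
    [0, 0.035, 0, 0, 0, 0],
    [0, 0.035, 0, 0, 0, 0],
    [0, 0.035, 0, 0, 0, 0],
    [0, 0.035, 0, 0, 0, 0],
    [0, 0.035, 0, 0, 0, 0],
    [0, 0.035, 0, 0, 0, 0],
    [0, 0.035, 0, 0, 0, 0],
  ],
)

```text
time_s: 1.93
tcp_pos: [0.5334, 0.1286, 0.2339]
eef_rot: [179.4, -0.7, -173.3]
contact_force: [0.9, -0.2, -0.6]
gripper_width: -0.0001
```

```bash
python3 - <<'E'
from h import *
s=r.get_state();print(s['tcp_pos'],s['eef_rot'])
cv2.imwrite('pics/w1.png',r.capture('wrist')[:,:,::-1]);cv2.imwrite('pics/top1.png',r.capture('top')[:,:,::-1])
E
```

```text
[0.53341156 0.12857772 0.23392677] [ 179.36738489   -0.68910806 -173.33150984]
```

View pics/w1.png

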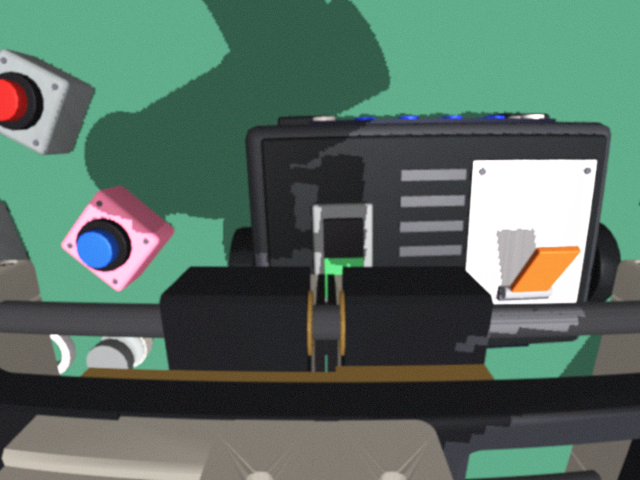

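View pics/top1.png

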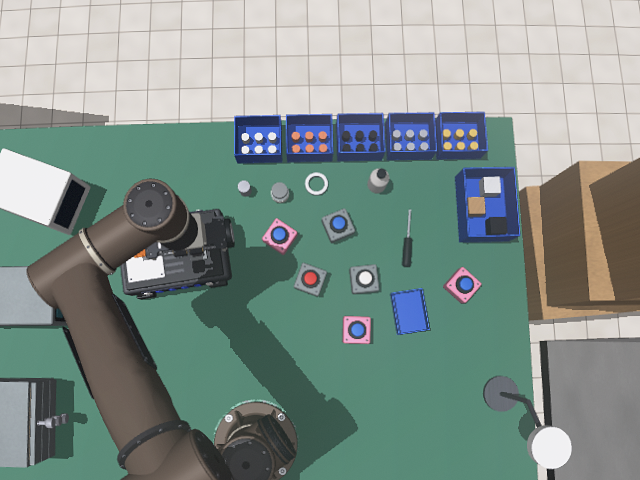

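The wrist view shows the bezel top corners at (314,205) and (373,205), the hatch edge from (471,160) to (596,160), the hinge at about (524,295), and the raised orange flap from (500,290) to (578,250). I'll cross-check the pose from these.

```bash
python3 - <<'E'
from h import *
from scipy.spatial.transform import Rotation as Ro
m=r.camera_model('wrist');s=r.get_state()
T=np.eye(4);T[:3,:3]=Ro.from_euler('xyz',s['eef_rot'],degrees=True).as_matrix();T[:3,3]=s['tcp_pos']
C=T@m['mount'];R=C[:3,:3].T;t=-R@C[:3,3];m['R'],m['t']=R,t
pr=lambda n,uv,z:print(n,plane(m,uv,z).round(4).tolist())
pr('bezel inner-x corners',[(314,205),(373,205)],.116)
pr('hatch',[(471,160),(596,160)],.113)
pr('hinge',[(498,294),(550,292)],.12)
for y in (8.2,7.0):
  c,sn=np.cos(np.radians(y)),np.sin(np.radians(y));W=lambda p:[.538+c*p[0]-sn*p[1],.219+sn*p[0]+c*p[1],p[2]]
  P=[(-.039,-.097,.116),(-.039,-.053,.116),(.035,.059,.118),(.035,.091,.118),(.1,-.17,.11),(-.1,-.17,.11),(-.1,.17,.11)]
  print(y,proj(m,[W(p) for p in P]).round(0).tolist(),proj(r.camera_model('top'),[W(p) for p in P]).round(0).tolist())
E
python3 - <<'E'
import cv2
i=cv2.imread('pics/w1.png');cv2.imwrite('pics/w1c.png',cv2.resize(i[110:320,240:620],None,fx=2,fy=2))
E
```

```text
bezel inner-x corners [[0.5135, 0.1207, 0.116], [0.5082, 0.1648, 0.116]]
hatch [[0.4657, 0.2338, 0.113], [0.4516, 0.3345, 0.113]]
hinge [[0.5671, 0.2763, 0.12], [0.5608, 0.3206, 0.12]]
8.2 [[310.0, 204.0], [368.0, 203.0], [505.0, 291.0], [542.0, 289.0], [232.0, 364.0], [208.0, 124.0], [646.0, 121.0]] [[207.0, 258.0], [191.0, 260.0], [147.0, 240.0], [135.0, 242.0], [226.0, 205.0], [237.0, 276.0], [114.0, 296.0]]
7.0 [[311.0, 202.0], [369.0, 201.0], [504.0, 292.0], [541.0, 291.0], [229.0, 360.0], [211.0, 119.0], [648.0, 125.0]] [[206.0, 258.0], [190.0, 261.0], [147.0, 240.0], [136.0, 242.0], [227.0, 206.0], [236.0, 277.0], [113.0, 295.0]]
```

View pics/w1c.png

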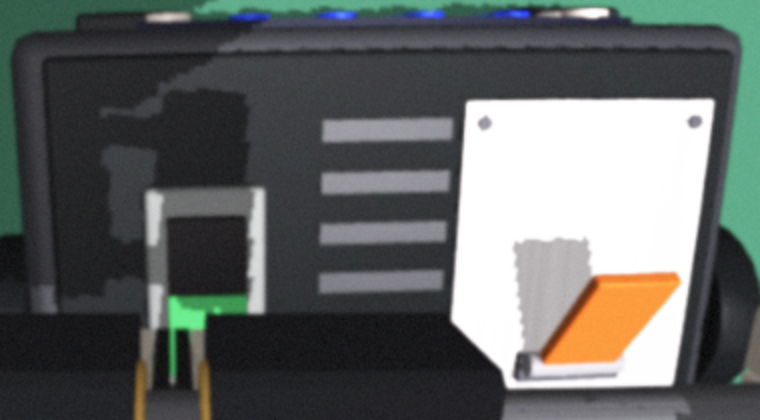

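The two views agree within about 3 mm. Moving over the latch.

carry_out(
  plan=[
    [-0.002, 0.033, 0, 0, 0, 0],
    [-0.002, 0.033, 0, 0, 0, 0],
    [-0.002, 0.033, 0, 0, 0, 0],
    [-0.002, 0.033, 0, 0, 0, 0],
    [-0.001, 0.033, 0, 0, 0, 0],
    [0, 0, -0.015, 0, 0, 0],
    [0, 0, -0.015, 0, 0, 0],
    [0, 0, -0.015, 0, 0, 0],
    [0, 0, -0.005, 0, 0, 0],
  ],
)

```text
time_s: 2.78
tcp_pos: [0.5222, 0.3044, 0.1804]
eef_rot: [179.4, -0.8, -173.0]
contact_force: [0.4, 0.1, -0.6]
gripper_width: 0.0004
```

```bash
python3 - <<'E'
from h import *
s=r.get_state();print(s['tcp_pos'],s['contact_force'])
cv2.imwrite('pics/s2.png',cv2.resize(r.capture('scene')[120:260,360:540],None,fx=4,fy=4)[:,:,::-1])
E
```

```text
[0.52222528 0.30440407 0.18038839] [ 0.36323259  0.11462429 -0.61447108]
```

View pics/s2.png

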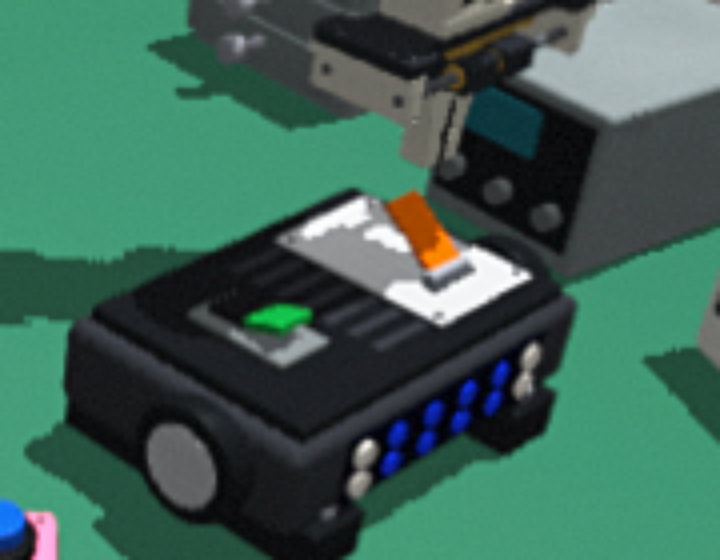

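The fingers stand over the raised flap and the tip is 10 mm too far in y. I'll correct that and press.

carry_out(
  plan=[
    [0.003, -0.01, 0, 0, 0, 0],
    [0, 0, 0, 0, 0, 0],
    [0, 0, -0.01, 0, 0, 0],
    [0, 0, -0.008, 0, 0, 0],
    [0, 0, -0.008, 0, 0, 0],
    [0, 0, -0.008, 0, 0, 0],
    [0, 0, -0.008, 0, 0, 0],
  ],
)

```text
time_s: 3.42
tcp_pos: [0.5281, 0.2923, 0.1397]
eef_rot: [179.3, -0.5, -173.1]
contact_force: [-1.9, -0.3, 4.0]
gripper_width: 0.0005
```

Contact (4 N), and the flap is moving down.

carry_out(
  plan=[
    [-0.002, 0, -0.006, 0, 0, 0],
    [0, 0, -0.006, 0, 0, 0],
    [0, 0, -0.005, 0, 0, 0],
    [0, 0, -0.004, 0, 0, 0],
    [0, 0, -0.003, 0, 0, 0],
    [0, 0, -0.002, 0, 0, 0],
  ],
)

```text
time_s: 3.92
tcp_pos: [0.5251, 0.292, 0.1212]
eef_rot: [179.4, -0.3, -172.8]
contact_force: [-3.9, -3.1, 8.8]
gripper_width: 0.0006
```

carry_out(
  plan=[
    [0, 0, -0.003, 0, 0, 0],
    [0, 0, -0.003, 0, 0, 0],
    [0, 0, -0.003, 0, 0, 0],
  ],
)

```text
time_s: 4.17
tcp_pos: [0.5252, 0.2919, 0.121]
eef_rot: [179.4, -0.1, -172.6]
contact_force: [-12.3, -4.3, 27.6]
gripper_width: 0.0003
```

Firm stop at 121 mm with 28 N, so the latch is down. Lift off and look.

carry_out(
  plan=[
    [0, 0, 0.015, 0, 0, 0],
    [0, 0, 0.02, 0, 0, 0],
    [0, 0, 0.02, 0, 0, 0],
    [0.011, -0.035, 0, 0, 0, 0],
    [0.011, -0.035, 0, 0, 0, 0],
    [0.011, -0.035, 0, 0, 0, 0],
    [0.009, -0.03, 0, 0, 0, 0],
    [0, 0, 0, 0, 0, 0],
  ],
)

```text
time_s: 4.83
tcp_pos: [0.5677, 0.1559, 0.1764]
eef_rot: [179.3, 0.1, -172.1]
contact_force: [-0.1, 1.2, -0.3]
gripper_width: 0.0008
```

```bash
python3 - <<'E'
from h import *
s=r.get_state();print(s['tcp_pos'],s['contact_force'])
cv2.imwrite('pics/s3.png',cv2.resize(r.capture('scene')[120:260,360:540],None,fx=4,fy=4)[:,:,::-1])
E
```

```text
[0.5677168  0.1558543  0.17641553] [-0.09315818  1.23003629 -0.26035025]
```

View pics/s3.png

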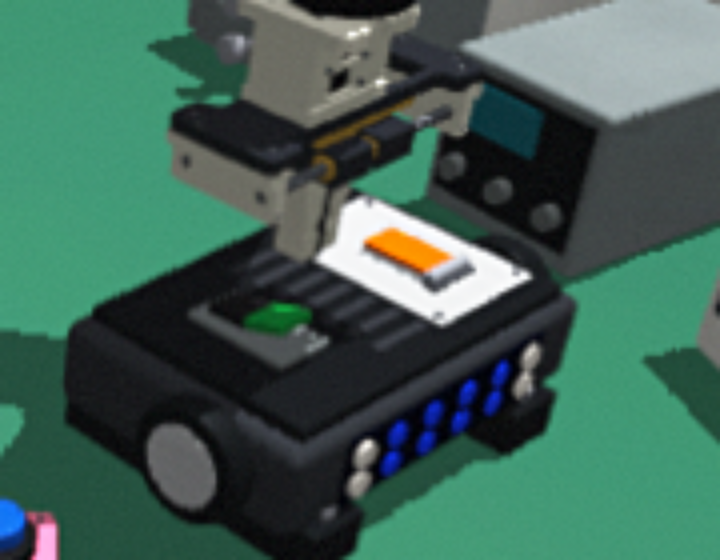

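The latch lies flat. Now the rocker: centre on the green end and descend.

carry_out(
  plan=[
    [0.002, -0.008, -0.004, 0, 0, 0],
    [0, 0, -0.01, 0, 0, 0],
    [0, 0, -0.012, 0, 0, 0],
    [0, 0, -0.01, 0, 0, 0],
    [0, 0, -0.005, 0, 0, 0],
    [0, 0, -0.004, 0, 0, 0],
    [0, 0, -0.003, 0, 0, 0],
  ],
)

```text
time_s: 5.47
tcp_pos: [0.572, 0.1516, 0.1247]
eef_rot: [179.3, 0.4, -171.9]
contact_force: [-3.4, -2.5, 17.4]
gripper_width: 0.0005
```

carry_out(
  plan=[
    [0, 0, -0.003, 0, 0, 0],
    [0, 0, -0.003, 0, 0, 0],
    [0, 0, -0.003, 0, 0, 0],
  ],
)

```text
time_s: 5.72
tcp_pos: [0.5722, 0.1516, 0.1246]
eef_rot: [179.5, 0.6, -171.6]
contact_force: [-8.8, -3.7, 24.0]
gripper_width: 0.0003
```

Firm stop at 124.6 mm, which matches "on". Lift, check, and travel towards the grey blue box.

carry_out(
  plan=[
    [0, 0, 0.015, 0, 0, 0],
    [0, 0, 0.02, 0, 0, 0],
    [0, 0, 0.025, 0, 0, 0],
    [0.003, -0.03, 0.003, 0, 0, 0],
    [0.003, -0.03, 0, 0, 0, 0],
    [0.003, -0.03, 0, 0, 0, 0],
    [0.003, -0.03, 0, 0, 0, 0],
    [0.003, -0.03, 0, 0, 0, 0],
    [0.003, -0.03, 0, 0, 0, 0],
    [0.003, -0.03, 0, 0, 0, 0],
    [0, 0, 0, 0, 0, 0],
  ],
)

```text
time_s: 6.63
tcp_pos: [0.5883, -0.059, 0.1891]
eef_rot: [179.2, 0.3, -170.9]
contact_force: [-0.3, 0.3, -0.6]
gripper_width: 0.0007
```

```bash
python3 - <<'E'
from h import *
from scipy.spatial.transform import Rotation as Ro
s=r.get_state();print(s['tcp_pos'],s['eef_rot'],s['contact_force'])
m=r.camera_model('wrist')
w=r.capture('wrist');sc=r.capture('scene');tp=r.capture('top')
cv2.imwrite('pics/w4.png',w[:,:,::-1]);cv2.imwrite('pics/s4.png',cv2.resize(sc[130:330,260:520],None,fx=3,fy=3)[:,:,::-1])
T=np.eye(4);T[:3,:3]=Ro.from_euler('xyz',s['eef_rot'],degrees=True).as_matrix();T[:3,3]=s['tcp_pos']
C=T@m['mount'];m['R']=C[:3,:3].T;m['t']=-m['R']@C[:3,3]
for b in blobs(w,(105,150,60),(125,255,255),300)[0]: print('w',b[0],b[1],b[2],plane(m,b[0],.074).round(4))
for im,n in((tp,'top'),(sc,'scene')):
  for b in blobs(im,(105,120,170),(125,255,255),25,(290,200,345,250) if n=='top' else (270,265,330,310))[0]: print(n,b[0],b[1],b[2],plane(r.camera_model(n),b[0],.074).round(4))
E
```

```text
[ 0.58834006 -0.05903967  0.18906988] [ 179.22119629    0.31598411 -170.92069743] [-0.26680746  0.30816967 -0.57287356]
w [298.3 219.2] 1662 [275 196  48  48] [[ 0.5824 -0.0796  0.074 ]]
w [ 90.2 214.5] 807 [ 61 199  48  48] [[ 0.6032 -0.2386  0.074 ]]
top [338.7 221.4] 92 [333 217  12  10] [[ 0.614  -0.2481  0.074 ]]
scene [301.6 281.7] 123 [294 277  16  10] [[ 0.6172 -0.249   0.074 ]]
```

View pics/w4.png

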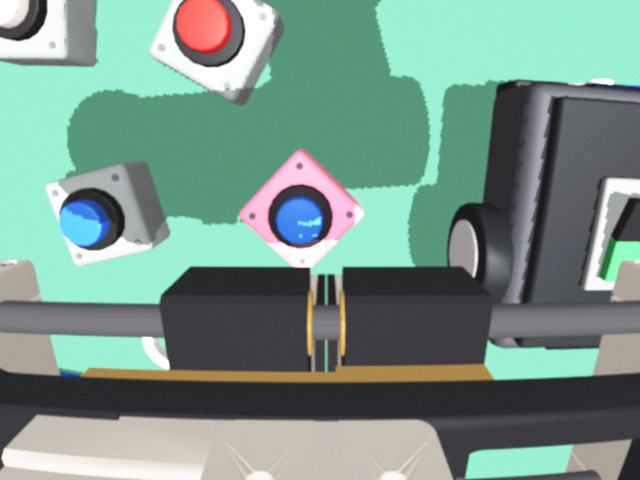

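View pics/s4.png

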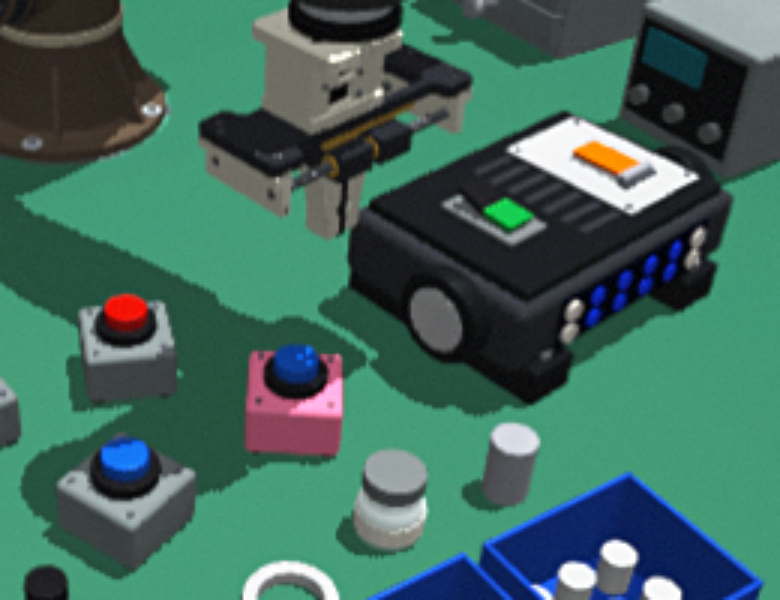

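The rocker is on and the latch flat. The grey-boxed blue button is at wrist (85,223); the pink look-alike at (298,219) is avoided. Its position is about (0.611, -0.246). Move over it.

carry_out(
  plan=[
    [0.004, -0.03, 0, 0, 0, 0],
    [0.004, -0.03, 0, 0, 0, 0],
    [0.004, -0.03, 0, 0, 0, 0],
    [0.004, -0.03, 0, 0, 0, 0],
    [0.004, -0.03, 0, 0, 0, 0],
    [0.003, -0.02, 0, 0, 0, 0],
    [0, 0, 0, 0, 0, 0],
    [0, 0, -0.02, 0, 0, 0],
    [0, 0, -0.02, 0, 0, 0],
    [0, 0, -0.02, 0, 0, 0],
    [0, 0, -0.01, 0, 0, 0],
    [0, 0, 0, 0, 0, 0],
  ],
)

```text
time_s: 7.78
tcp_pos: [0.6157, -0.2139, 0.1165]
eef_rot: [179.0, 0.5, -169.7]
contact_force: [-0.2, -0.1, -0.3]
gripper_width: 0.0004
```

```bash
python3 - <<'E'
from h import *
s=r.get_state();print(s['tcp_pos'],s['eef_rot'],s['contact_force'])
w=r.capture('wrist');sc=r.capture('scene')
cv2.imwrite('pics/w5.png',w[:,:,::-1]);cv2.imwrite('pics/s5.png',cv2.resize(sc[170:350,200:400],None,fx=3,fy=3)[:,:,::-1])
E
```

```text
[ 0.61565672 -0.21385096  0.11645141] [ 179.00832311    0.49297893 -169.69421015] [-0.22454284 -0.12060853 -0.34129977]
```

View pics/s5.png

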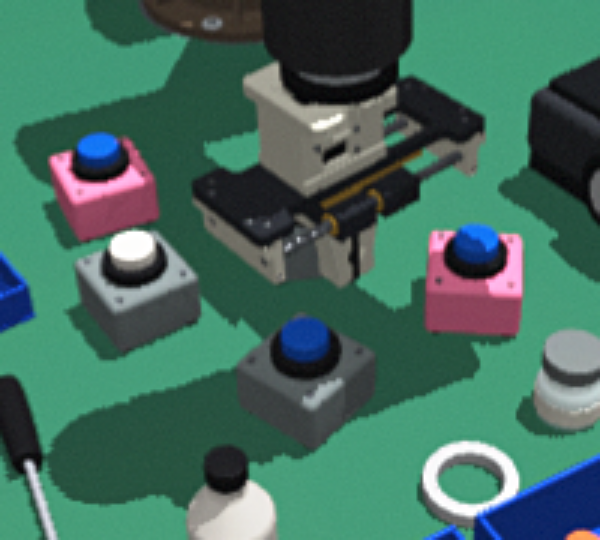

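View pics/w5.png

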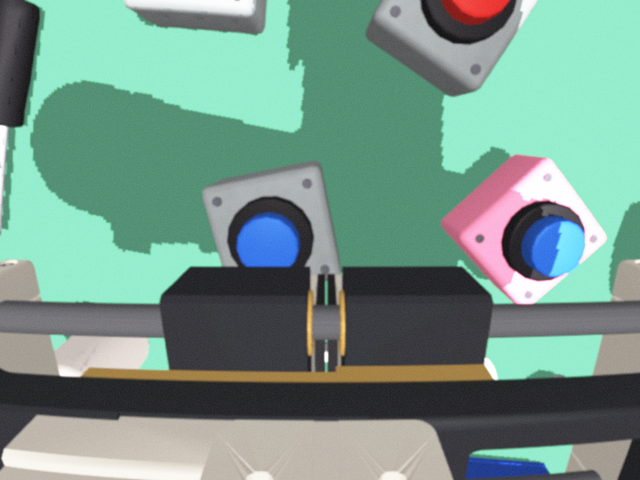

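The blue button is at wrist (268,246); the red box is clear. Measuring it again.

```bash
python3 - <<'E'
from h import *
from scipy.spatial.transform import Rotation as Ro
s=r.get_state();m=r.camera_model('wrist')
T=np.eye(4);T[:3,:3]=Ro.from_euler('xyz',s['eef_rot'],degrees=True).as_matrix();T[:3,3]=s['tcp_pos']
C=T@m['mount'];m['R']=C[:3,:3].T;m['t']=-m['R']@C[:3,3]
w=cv2.imread('pics/w5.png')[:,:,::-1].copy()
b,k=blobs(w,(105,150,60),(125,255,255),300,(200,180,310,268))
print(b)
x0,y0,ww,hh=b[0][2];c=(x0+ww/2,y0+ww/2)
print(c,plane(m,c,.074),'diam',np.ptp(plane(m,[(x0,c[1]),(x0+ww,c[1])],.074),axis=0), plane(m,c,.074)-s['tcp_pos'])
E
```

```text
[(array([267.8, 241.5]), 2947, array([236, 212,  64,  56], dtype=int32))]
(np.float64(268.0), np.float64(244.0)) [[ 0.61225616 -0.2481421   0.074     ]] diam [0.00638582 0.03585083 0.        ] [[-0.00449602 -0.03373417 -0.04467147]]
```

carry_out(
  plan=[
    [-0.002, -0.017, 0, 0, 0, 0],
    [-0.002, -0.017, 0, 0, 0, 0],
    [0, 0, 0, 0, 0, 0],
    [0, 0, -0.01, 0, 0, 0],
    [0, 0, -0.01, 0, 0, 0],
    [0, 0, 0, 0, 0, 0],
  ],
)

```text
time_s: 8.38
tcp_pos: [0.6177, -0.2466, 0.1051]
eef_rot: [179.3, 1.2, -169.4]
contact_force: [0.4, 0.4, -0.1]
gripper_width: 0.0003
```

carry_out(
  plan=[
    [-0.005, -0.001, -0.008, 0, 0, 0],
    [0, 0, -0.008, 0, 0, 0],
    [0, 0, -0.006, 0, 0, 0],
    [0, 0, -0.004, 0, 0, 0],
  ],
)

```text
time_s: 8.72
tcp_pos: [0.6123, -0.246, 0.0769]
eef_rot: [179.3, 1.2, -169.3]
contact_force: [0.0, 0.0, 0.1]
gripper_width: 0.0004
```

carry_out(
  plan=[
    [0, 0, -0.004, 0, 0, 0],
    [0, 0, -0.004, 0, 0, 0],
    [0, 0, -0.003, 0, 0, 0],
    [0, 0, -0.002, 0, 0, 0],
    [0, 0, -0.002, 0, 0, 0],
  ],
)

```text
time_s: 9.13
tcp_pos: [0.6125, -0.2461, 0.0662]
eef_rot: [179.4, 1.2, -169.1]
contact_force: [-6.6, 4.1, 16.4]
gripper_width: 0.0006
```

carry_out(
  plan=[
    [0, 0, -0.001, 0, 0, 0],
    [0, 0, -0.001, 0, 0, 0],
    [0, 0, -0.001, 0, 0, 0],
  ],
)

```text
time_s: 9.38
tcp_pos: [0.6124, -0.246, 0.0665]
eef_rot: [179.5, 1.3, -169.0]
contact_force: [-1.4, 1.6, 5.9]
gripper_width: 0.0005
```

carry_out(
  plan=[
    [0, 0, 0.01, 0, 0, 0],
    [0, 0, 0.015, 0, 0, 0],
    [0, 0, 0.03, 0, 0, 0],
    [0, 0, 0.03, 0, 0, 0],
    [0, 0, 0.03, 0, 0, 0],
    [-0.02, 0.03, 0.01, 0, 0, 0],
    [-0.02, 0.03, 0, 0, 0, 0],
    [-0.02, 0.03, 0, 0, 0, 0],
    [0, 0, 0, 0, 0, 0],
  ],
)

```text
time_s: 10.13
tcp_pos: [0.5508, -0.1551, 0.1996]
eef_rot: [179.5, 1.4, -169.3]
contact_force: [-0.5, -0.0, -0.7]
gripper_width: 0.0004
```

```bash
python3 - <<'E'
from h import *
s=r.get_state();print(s['time_s'],s['tcp_pos'],s['contact_force'])
sc=r.capture('scene');t=r.capture('top')
cv2.imwrite('pics/s6.png',cv2.resize(sc[140:340,200:520],None,fx=2.4,fy=2.4)[:,:,::-1]);cv2.imwrite('pics/t6.png',t[:,:,::-1])
t0=cv2.imread('pics/top1.png')[:,:,::-1].copy()
for im in(t0,t):
  print([(b[0],b[1]) for b in blobs(im,(105,120,100),(125,255,255),25,(320,200,360,245))[0]])
E
```

```text
10.1333 [ 0.5507757  -0.15507936  0.19956291] [-0.49909153 -0.01800104 -0.6574555 ]
[(array([338.3, 222.6]), 132)]
[]
```

View pics/s6.png

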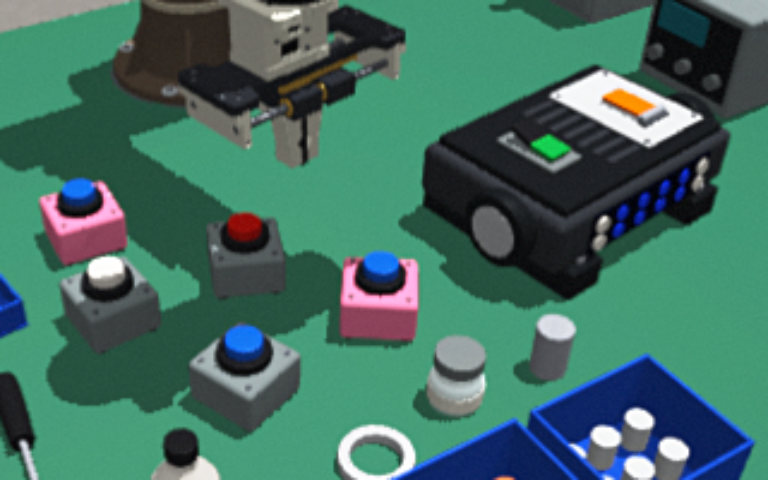

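View pics/t6.png

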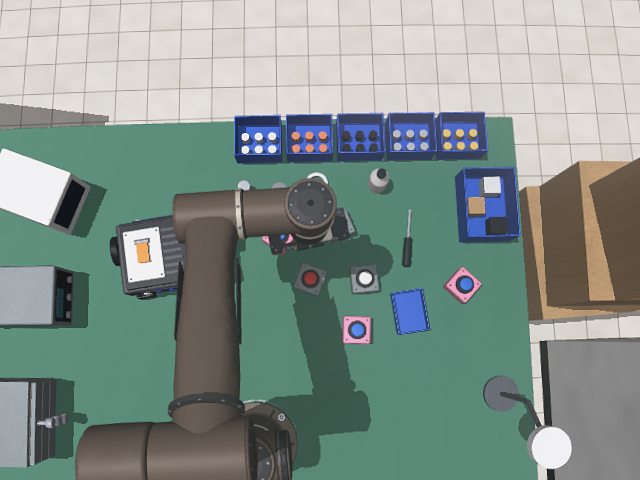

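The latch is flat, the rocker is on, and the blue button is back up at scene (301,282), where it was before the press. The arm is clear, so I'm handing in.

```bash
python3 -c "
from plant import r
print(r.close_job())"
```

```text
the job is handed in; nothing more can be done
None
```

I did all three presses in order with closed fingertips and handed the job in at about 10 s. No verdict was reported.

| Step | Tip height at the stop | Expected height | Peak force read |
|---|---|---|---|
| Latch pushed down | 121 mm | 121 mm | 28 N |
| Green rocker end pressed | 124.6 mm | 124 mm | 24 N |
| Blue button on the grey box, held about 0.25 s, then released | 66.2 to 66.5 mm | 66 mm | 16 N |

The last scene picture shows:
- **Robot:** the latch is flat and the green end is down.
- **Button boxes:** the blue, red and white buttons are up. The blue button is at the same pixel as before, (301,282).
- **Arm:** it is clear of everything, with the tip at about 0.2 m.

**Checks that failed or disagreed:**
- The last top view could not confirm the blue box, because the arm hid it.
- The camera estimates of the blue button differed by up to about 10 mm early on. The close wrist view settled it at (0.612, -0.248) with a 36 mm diameter, matching the description.

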